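Probe the depth of a duct plug and lock the gauge

ROBOT

A 6-joint arm with a two-finger parallel gripper is mounted at the origin on the work surface. World frame = base frame: x ahead of the robot, y to its left, z up, the work surface at z = 0. Lengths are in mm, angles in rad, forces in N, time in s.
With the tool pointing down it reaches from about 400 to 925 mm from the base axis. Payload 12.5 kg.
Tool frame: the origin (TCP) lies at the very end of the fingers, on their centre line; the grasp point (between the pads) lies 19 mm behind it; y points along the fingers, z is the direction in which the jaws open and shut, and the axes are right-handed (so a half turn about y gives the same grasp; the last joint's range is limited). The gripper opens to 95 mm and grips with 3 to 60 N. Pads are 20 mm wide; open, the fingers measure 119 mm over their backs; the gripper's body (75 mm by 180 mm) begins 59 mm behind the grasp point.
Start: joints at [1.184, 0.491, 1.559, -0, 1.092, -0.106], TCP at [173.185, 600.544, 214.661] pointing down, gripper open.
Joint ranges: [-3.1, 3.1], [-0.84, 2.19], [0.05, 2.79], [-1.13, 4.28], [0.06, 2.93], [-2.69, 2.69]. Speed limits (rad/s): [2.22, 2.22, 2.79, 3.14, 3.14, 3.14].

INTERFACE

Orientations are given as [roll, pitch, yaw] about the fixed x, y, z axes, in that order (R = Rz(yaw) Ry(pitch) Rx(roll)).
In Python, from cell import env, optics gives the robot as it stands.
- The arm moves only by the tool drive_tool, never from a script. Its argument "steps" is a list of rows, each an object with "slide": the shift along the tool's x, y, z in m, a list of three; "dr": the turn, a rotation vector about the tool's x, y, z in rad, a list of three; "fingers": the finger opening in m, from 0 to 0.0951. A call has 1 to 5 rows; each row is the pose to reach, as a shift and turn from the pose commanded when the call began, along the tool's axes at that moment; what a row does not reach only later rows make up. A row lasts 1/12 s, in which the tool goes at most 41.7 mm and 7.16 degrees, less where a joint would pass 70% of its speed; a pose out of reach is approached as far as the arm can. A call with a gripper value outside its range is refused whole. The fingers move at their own pace and stop on an object; the grip force is fixed at half the most. Time passes only in rows, so rows that repeat a pose let the fingers close. It gives the time, the measured TCP pose, the force and the opening at its end, in the units of the state.
- env.state(): the state, without advancing time (a new reading comes with each control period).
- optics.read_camera(name): name is "side" or "top" or "wrist"; returns the picture (480x640x3 uint8, red, green, blue); there is no depth.
- optics.camera_model(name): a dict with "mtx" (3x3 intrinsics, pixels), "distortion" ([k1, k2, p1, p2, k3] as OpenCV has them; the pictures are not rectified), "R" (3x3) and "t" (3): a world point X has camera coordinates R X + t. Camera axes: x right, y down, z forward; pixel columns grow to the right and rows downward; lengths in mm; the calibration is good to about 2 mm. A picture is of the moment at which its call begins: read the wrist's pose just before it. camera_model takes no time and is no camera call; for the wrist camera it gives the pose at the moment of the call.
- env.job_done(): hands the job in, once; it reports no verdict.
The state is a dict: "t": time; "joints": joint angles; "qvel": joint speeds; "tau": joint torques, N m; "eef_pos": TCP position; "tcp_rot": TCP orientation; "ft_force": force on the tool from outside, world axes, zero at the start; "moment": the same for the moment, N m; "opening": opening from 0.0 (shut) to 1.0 (fully open).
Only numpy, scipy, OpenCV 4.12 (cv2) and the standard library are available. Lean on these libraries where they do the work, as an engineer would, in place of code of your own. Each camera call takes 0.05 s, during which the arm holds its last target.

TASK

Find how deep the rubber plug sits in the cut-away duct sample: take the depth gauge's probe by its wing knob, lower it gently until the tip rests on the plug with a light, steady pressure of about 5 newtons (never more than 15), then, keeping it there, turn the knob clockwise as far as it goes so that the slide is locked at that height, and let go. The sprung probe must stay down on the plug by itself; leave the loose samples around the gauge where they are.

Things in the scene. Friction and masses are not known exactly. Their poses are not given: they have to be found in the camera images.
- stand: Bench depth gauge, fixed to the table: aluminium base 160 x 200 x 12 mm (x -80 to 80, y -80 to 120), steel column 34 x 26 mm at y = 85 mm, and a grey bracket from its top back to a round sleeve 42 mm across over the origin, its top 180 mm above the table, the stand's highest part. Origin on the table under the sleeve; z up.
- duct: Orange duct sample upright on the base under the sleeve, coaxial: 63 mm outside, wall 4 mm, 120 mm long, window cut along its +x side. Origin at its lower end, 12 mm above the table. Inside sits a dark rubber plug 53 mm across with a level top, 51 to 93 mm above the origin; that depth differs every time and is not measured. The plug gives 1 mm per 3 N, at most 8 mm.
- probe (a joint): How far the probe is lowered from its top stop, m, 0 to 0.068, sliding straight down in the sleeve. A spring lifts it when let go unlocked: pushing it down freely takes about 1 N at the top, growing evenly to 3 N at the bottom, plus 0.3 N friction; anything more is pressure on the plug. The tip meets the plug after 20 to 62 mm.
- lock (a joint): Turn of the wing knob, rad, 0 (free) to 1.4 (stop), growing clockwise seen from above; it starts between 0 and 0.3. From about 0.8 on an eccentric in the rod bites on the sleeve: turning then takes up to 0.3 N m. Beyond 1.15 it holds the probe against about 15 N, below that poorly or not at all. The knob stays where it is left.
- knob_grip (a point): Grasp point of the black wing knob on top of the probe rod: in its flat bar, 11 mm below the bar's top, 23 mm above its underside. The bar is 44 mm long along the point's x, 14 mm thick along y, 34 mm high; a neck 20 mm across is below it. The point is 281 mm above the table with the probe up, and turns and slides with the knob; z up.
- probe_tip (a point): Lower end of the steel probe rod (9 mm across at the tip, 16 mm above), 156 mm straight below knob_grip; 125 mm above the table, just inside the duct's mouth, when the probe is up. Same axes as knob_grip.
- offcut: Loose green duct offcut standing on end, 40 mm across, 60 mm high, origin at its underside. Leave it alone.
- coupler: Loose black pipe coupler standing on end, 54 mm across, 52 mm high, origin at its underside. Leave it alone.
- cable_sample: Loose cable sample lying along its x, about 150 mm long and 25 mm thick, black sheath with bare twisted strands, origin at its underside. Leave it alone.

How it is judged (in metres and radians):
On the way, in this order (a step that is already met when the one before it is completed fails the run):
1. the probe tip rests on the plug with the knob not yet turned to lock (pressure over 1 N, knob under 0.5 rad) (contact force between probe and duct above 1 N and value of joint lock below 0.5 rad), for 0.2 s.
2. the knob is turned past 1.15 rad while the tip still presses on the plug (contact force between probe and duct above 0.8 N and value of joint lock above 1.15 rad), for 0.2 s.
At the end, for the whole second after the job is handed in: The knob stands turned beyond 1.15 rad, the probe is at rest and its tip still presses on the plug in the duct with more than 0.8 N (and never more than 15 N) (all of step 2 and velocity of joint probe between -0.002 and 0.002 m/s); the robot touches nothing.
It fails at once if the probe presses on the plug with more than 15 N (contact force between probe and duct above 15 N).
It fails at once if the offcut is moved more than 20 mm (distance of offcut from where it was at the start of the episode above 0.02 m).
It fails at once if the coupler is moved more than 20 mm (distance of coupler from where it was at the start of the episode above 0.02 m).
It fails at once if the cable sample is moved more than 20 mm (distance of cable_sample from where it was at the start of the episode above 0.02 m).
It also fails if it takes over 64 s, if anything falls off the work surface, if the arm or the gripper's body presses on something with over 40 N, if the wrist force passes 120 N, or if a joint passes its speed limit or range.

## Working session

There is one attempt and no reset: what is moved stays moved. The work goes in short steps, Python scripts to look and compute and a tool call to move; the robot and the scene stay as the last step left them, time stands still between calls to the robot, and variables do not carry over. Pictures are saved under pics/ and viewed, and the job is handed in when it is done.

Besides the shell and the picture viewer there is one more tool, called after "Request:" by a JSON object that holds its "name" and its "arguments", one argument or row to a line. drive_tool: Moves the arm, as the interface text tells. Its arguments: {"type":"object","properties":{"steps":{"type":"array","items":{"type":"object","properties":{"slide":{"type":"array","items":{"type":"number"}},"dr":{"type":"array","items":{"type":"number"}},"fingers":{"type":"number"}}}}},"required":["steps"]}

```bash
ls; mkdir -p pics; python3 - <<'E'
from cell import env, optics
import cv2
print(env.state())
for n in ["side","top","wrist"]:
    m=optics.camera_model(n); print(n,m)
    cv2.imwrite(f"pics/{n}0.png",optics.read_camera(n)[:,:,::-1])
E
```

```text
pics
{'t': 0.0, 'joints': array([ 1.18440731e+00,  4.91541334e-01,  1.55946752e+00,  4.52906081e-05,
        1.09168191e+00, -1.05592364e-01]), 'qvel': array([ 0.00024529, -0.00195299, -0.00022354, -0.00094891, -0.0010989 ,
       -0.00020978]), 'tau': array([-3.28321194e-04, -6.12641358e+01, -2.58181965e+01,  6.92670979e-02,
        4.81551338e-02, -1.08031572e-04]), 'eef_pos': array([173.07005171, 600.30216789, 214.06684438]), 'tcp_rot': array([-1.57188409e+00,  1.55681348e-04, -2.80817643e-01]), 'ft_force': array([ 0.87190693, -0.07426021,  0.07621341]), 'moment': array([0.00068114, 0.04144786, 0.03041674]), 'opening': 1.003025361763893}
side {'mtx': array([[510.44301992,   0.        , 316.6922534 ],
       [  0.        , 510.44301992, 242.05622264],
       [  0.        ,   0.        ,   1.        ]]), 'distortion': array([-0.1392131,  0.       ,  0.       ,  0.       ,  0.       ]), 'R': array([[ 0.8261193 , -0.56333564, -0.01341075],
       [-0.41738138, -0.59574475, -0.68620768],
       [ 0.37857586,  0.5724868 , -0.72728205]]), 't': array([-419.03104084,  415.2795449 ,  748.81
[... 277 characters left out ...]
[ 0.01660435, -0.99915268,  0.03765934],
       [-0.98213442, -0.02335945, -0.18672526],
       [ 0.18744675, -0.03388608, -0.9816901 ]]), 't': array([  44.16805441,  593.02937364, 1147.78178252])}
wrist {'mtx': array([[398.65761833,   0.        , 324.04941007],
       [  0.        , 398.65761833, 232.19474312],
       [  0.        ,   0.        ,   1.        ]]), 'distortion': array([-0.07549951,  0.        ,  0.        ,  0.        ,  0.        ]), 'R': array([[ 2.76682079e-01,  9.60961370e-01,  5.22092581e-04],
       [ 9.19653141e-01, -2.64946027e-01,  2.89899471e-01],
       [ 2.78720519e-01, -7.97298443e-02, -9.57056960e-01]]), 't': array([-624.05239985,  -31.6324816 ,  391.01881598])}
```

View pics/side0.png

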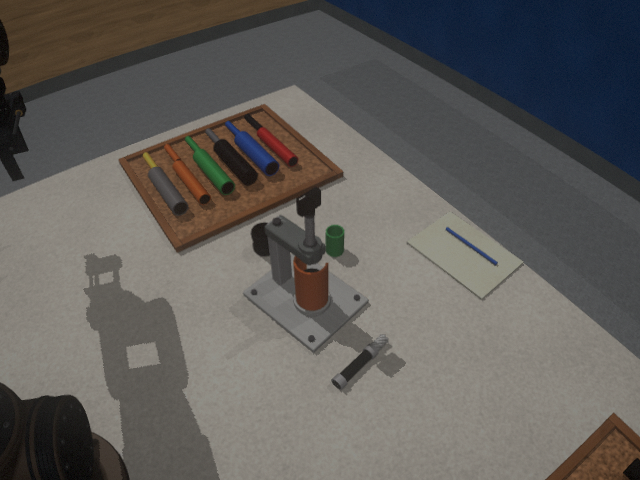

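View pics/top0.png

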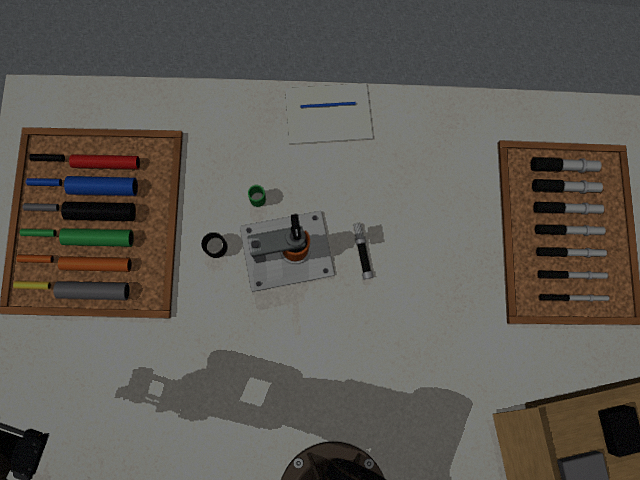

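View pics/wrist0.png

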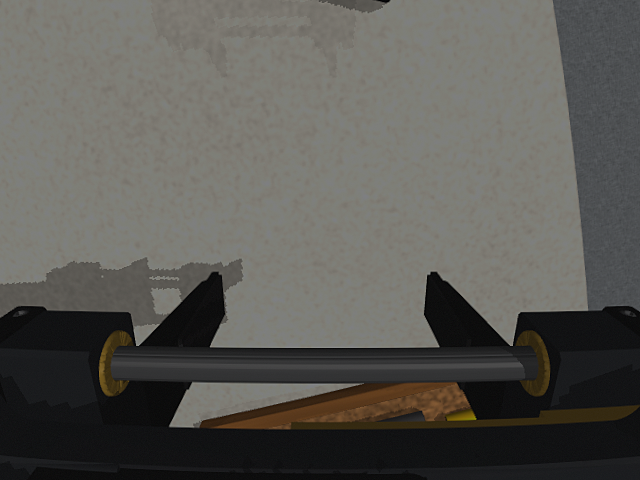

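Side and top views show the stand near top pixel (290,245): column to the left (local +y is roughly world +y), the black knob at about (296,225), the cable to the right, and the coupler and offcut to the left and upper left. I'll enlarge these areas.

```bash
python3 - <<'E'
import cv2
a=cv2.imread("pics/top0.png")[175:305,190:390]; cv2.imwrite("pics/top0c.png",cv2.convertScaleAbs(cv2.resize(a,None,fx=4,fy=4,interpolation=cv2.INTER_CUBIC),alpha=1.8))
a=cv2.imread("pics/side0.png")[180:360,220:420]; cv2.imwrite("pics/side0c.png",cv2.convertScaleAbs(cv2.resize(a,None,fx=3.2,fy=3.2,interpolation=cv2.INTER_CUBIC),alpha=1.8))
E
```

```text
(no output)
```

View pics/top0c.png

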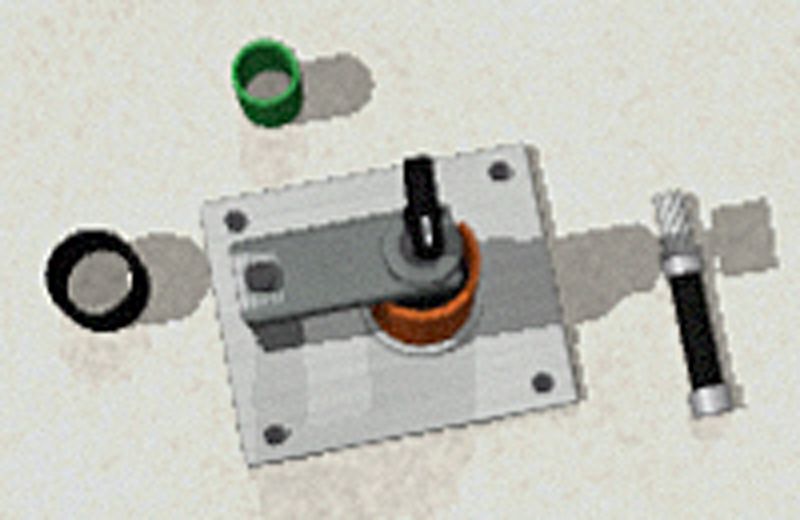

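View pics/side0c.png

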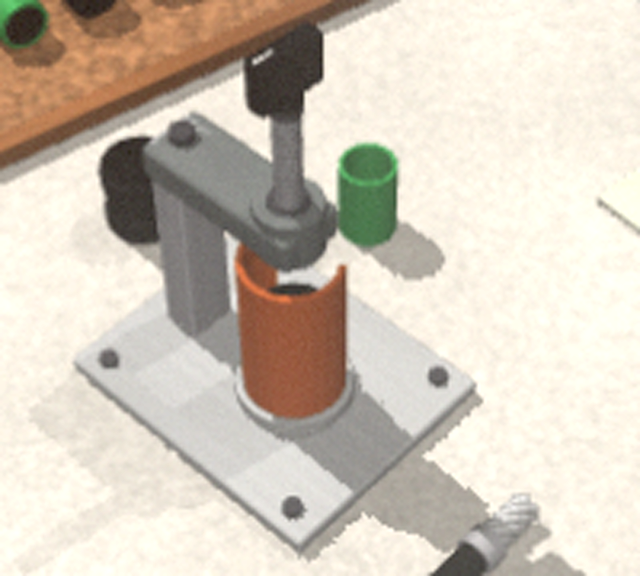

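```bash
cat > h.py <<'E'
import numpy as np, cv2
from cell import env, optics
from scipy.optimize import least_squares
def proj(m,X):
    r,_=cv2.Rodrigues(m["R"]); p,_=cv2.projectPoints(np.atleast_2d(np.float64(X)),r,np.float64(m["t"]),m["mtx"],m["distortion"]); return p[:,0]
def onz(m,uv,z):
    n=cv2.undistortPoints(np.float64([[uv]]),m["mtx"],m["distortion"])[0,0]
    d=m["R"].T@np.r_[n,1]; c=-m["R"].T@m["t"]; return c+d*(z-c[2])/d[2]
E
python3 - <<'E'
from h import *
T=optics.camera_model("top");S=optics.camera_model("side")
L=np.array([[80,120,12],[80,-80,12],[-80,-80,12],[-80,120,12.]])
pt=np.array([[203,203],[530,145],[580,400],[250,465]])/4+[190,175]
ps=np.array([[475,385],[303,548],[77,362]])/3.2+[220,180]   # (80,-80),( -80,-80),(-80,120)
Ls=L[[1,2,3]]
def W(p,X):
    c,s=np.cos(p[2]),np.sin(p[2]); X=np.atleast_2d(X); return X@np.array([[c,-s,0],[s,c,0],[0,0,1]]).T+[p[0],p[1],0]
for use in ("t","s","ts"):
    f=lambda p:np.r_[(proj(T,W(p,L))-pt).ravel() if 't' in use else [], (proj(S,W(p,Ls))-ps).ravel() if 's' in use else []]
    r=least_squares(f,[600,50,0.1]); print(use,r.x.round(3),r.fun.round(1))
p=r.x
for z in (180,292): print(z,proj(T,[p[0],p[1],z])[0],(proj(T,[p[0],p[1],z])[0]-[190,175])*4,(proj(S,[p[0],p[1],z])[0]-[220,180])*3.2)
# knob bar top edges
for q in ([418,158],[420,212]):
    print(onz(T,np.array(q)/4+[190,175],292))
E
```

```text
t [5.6059e+02 9.2338e+01 2.0900e-01] [-0.2 -0.2  0.  -0.6  0.7  0.5 -0.5  0.3]
s [5.61217e+02 9.18150e+01 2.17000e-01] [ 1.7 -0.3 -0.1  0.3 -1.6 -0.4]
ts [5.61004e+02 9.20490e+01 2.13000e-01] [-0.2 -0.2 -0.  -0.9  0.9  0.2 -0.2  0.3  1.6 -0.2 -0.5  0.3 -1.7 -0.7]
180 [296.84639269 235.8920147 ] [427.38557075 243.56805879] [291.2074303  203.70744185]
292 [297.37054186 224.93059722] [429.48216745 199.72238888] [286.32389341  47.78975446]
[580.63309442  97.80849419 292.        ]
[555.11257511  96.29686347 292.        ]
```

Stand fit from both cameras agrees: the axis is at (561, 92) and stand yaw is about 0.21. The bar is roughly along world x. First I raise the tool, then traverse.

Request:
{"name": "drive_tool", "arguments": {
  "steps": [
    {"slide": [0, -0.04, 0], "dr": [0, -0.1, 0], "fingers": 0.0951},
    {"slide": [0, -0.08, 0], "dr": [0, -0.2, 0], "fingers": 0.0951},
    {"slide": [0, -0.12, 0], "dr": [0, -0.28, 0], "fingers": 0.0951},
    {"slide": [0, -0.15, 0], "dr": [0, -0.28, 0], "fingers": 0.0951},
    {"slide": [0, -0.15, 0], "dr": [0, -0.28, 0], "fingers": 0.0951}
  ]
}}

```text
t: 0.57
eef_pos: [173.5, 601.6, 371.3]
tcp_rot: [-1.562, -0.004, -0.0]
ft_force: [0.1, 0.5, 0.8]
opening: 1.0
```

Request:
{"name": "drive_tool", "arguments": {
  "steps": [
    {"slide": [0.02, 0, -0.035], "dr": [0, 0, 0], "fingers": 0.0951},
    {"slide": [0.04, 0, -0.07], "dr": [0, 0, 0], "fingers": 0.0951},
    {"slide": [0.06, 0, -0.105], "dr": [0, 0, 0], "fingers": 0.0951},
    {"slide": [0.08, 0, -0.14], "dr": [0, 0, 0], "fingers": 0.0951},
    {"slide": [0.1, 0, -0.175], "dr": [0, 0, 0], "fingers": 0.0951}
  ]
}}

```text
t: 0.98
eef_pos: [273.3, 423.6, 364.0]
tcp_rot: [-1.571, 0.0, -0.001]
ft_force: [0.1, 0.6, 0.4]
opening: 1.003
```

Request:
{"name": "drive_tool", "arguments": {
  "steps": [
    {"slide": [0.02, 0, -0.035], "dr": [0, 0, 0], "fingers": 0.0951},
    {"slide": [0.04, 0, -0.07], "dr": [0, 0, 0], "fingers": 0.0951},
    {"slide": [0.06, 0, -0.105], "dr": [0, 0, 0], "fingers": 0.0951},
    {"slide": [0.08, 0, -0.14], "dr": [0, 0, 0], "fingers": 0.0951},
    {"slide": [0.1, 0, -0.175], "dr": [0, 0, 0], "fingers": 0.0951}
  ]
}}

```text
t: 1.4
eef_pos: [373.2, 248.5, 364.2]
tcp_rot: [-1.571, 0.0, -0.001]
ft_force: [0.1, 0.0, 0.5]
opening: 0.997
```

Request:
{"name": "drive_tool", "arguments": {
  "steps": [
    {"slide": [0.02, 0, -0.032], "dr": [0, 0, 0], "fingers": 0.0951},
    {"slide": [0.04, 0, -0.064], "dr": [0, 0, 0], "fingers": 0.0951},
    {"slide": [0.06, 0, -0.096], "dr": [0, 0, 0], "fingers": 0.0951},
    {"slide": [0.08, 0, -0.128], "dr": [0, 0, 0], "fingers": 0.0951},
    {"slide": [0.1, 0, -0.16], "dr": [0, 0, 0], "fingers": 0.0951}
  ]
}}

```text
t: 1.82
eef_pos: [473.2, 88.4, 364.2]
tcp_rot: [-1.571, 0.0, -0.001]
ft_force: [1.0, -0.2, -0.2]
opening: 0.998
```

```bash
python3 - <<'E'
from h import *
s=env.state(); print(s["t"],s["eef_pos"],s["tcp_rot"],s["joints"])
m=optics.camera_model("wrist"); np.savez("w1.npz",**m)
cv2.imwrite("pics/w1.png",optics.read_camera("wrist")[:,:,::-1])
p=np.array([561,92])
print(proj(m,[[561,92,292],[581,92,292],[561,92,180]]))
E
```

```text
1.8167 [473.19985861  88.41490395 364.16958416] [-1.57070893e+00  4.62440608e-04 -1.27504153e-03] [ 4.73255204e-02  1.51284546e-01  1.66260302e+00  1.13071052e-04
  1.32816273e+00 -1.52222294e+00]
[[329.72904949 364.16452539]
 [329.61934921 387.35309366]
 [328.02080815 295.08212869]]
```

View pics/w1.png

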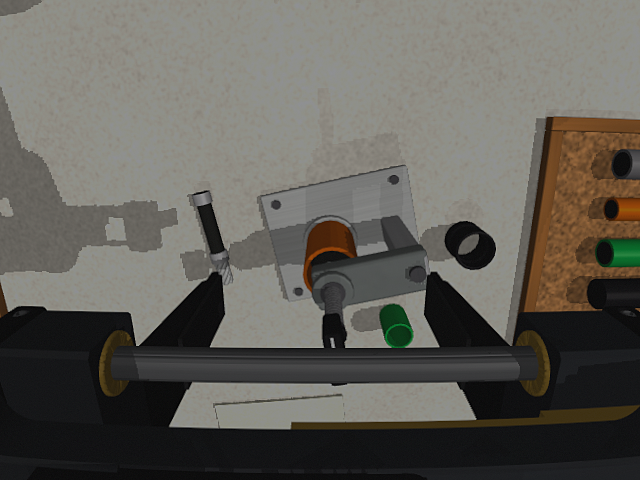

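The knob sits between the fingers at about (333,330) in the wrist view, partly hidden by the cross rod at row 362. I'll move forward 70 mm so that it clears.

Request:
{"name": "drive_tool", "arguments": {
  "steps": [
    {"slide": [0.035, 0, 0.002], "dr": [0, 0, 0], "fingers": 0.0951},
    {"slide": [0.07, 0, 0.004], "dr": [0, 0, 0], "fingers": 0.0951},
    {"slide": [0.07, 0, 0.004], "dr": [0, 0, 0], "fingers": 0.0951}
  ]
}}

```text
t: 2.12
eef_pos: [546.8, 93.7, 362.6]
tcp_rot: [-1.571, 0.001, -0.003]
ft_force: [0.6, 0.7, 0.7]
opening: 1.001
```

```bash
python3 - <<'E'
from h import *
s=env.state(); print(s["t"],s["eef_pos"],s["tcp_rot"],s["ft_force"],s["moment"])
m=optics.camera_model("wrist"); np.savez("w2.npz",**m)
im=optics.read_camera("wrist")[:,:,::-1]
cv2.imwrite("pics/w2.png",im)
print(proj(m,[[561,92,292],[581,92,292],[561,92,258],[561,92,180]]))
cv2.imwrite("pics/w2c.png",cv2.convertScaleAbs(cv2.resize(im[190:350,240:440],None,fx=3.6,fy=3.6,interpolation=cv2.INTER_CUBIC),alpha=2.2))
E
```

```text
2.1167 [546.81228938  93.66998102 362.59714664] [-1.57075272e+00  1.15588723e-03 -2.64689378e-03] [0.6396218  0.7493121  0.67477619] [ 0.0135092  -0.02887231  0.02255281]
[[322.12520947 269.13136955]
 [322.23577991 297.12554008]
 [322.27608972 251.53220164]
 [322.52193396 222.97373712]]
```

View pics/w2c.png

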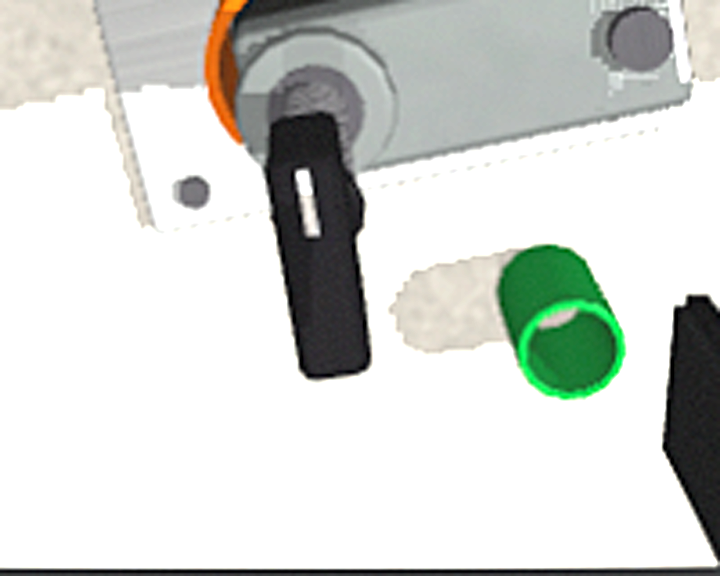

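```bash
python3 - <<'E'
import cv2,numpy as np
im=cv2.imread("pics/w2.png")[205:305,290:370]
g=(255*(im/255.)**0.4).astype(np.uint8)
cv2.imwrite("pics/w2d.png",cv2.resize(g,None,fx=6,fy=6,interpolation=cv2.INTER_CUBIC))
im=cv2.imread("pics/top0.png")[205:250,270:330]
g=(255*(im/255.)**0.4).astype(np.uint8)
cv2.imwrite("pics/top0d.png",cv2.resize(g,None,fx=12,fy=12,interpolation=cv2.INTER_CUBIC))
E
```

```text
(no output)
```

View pics/w2d.png

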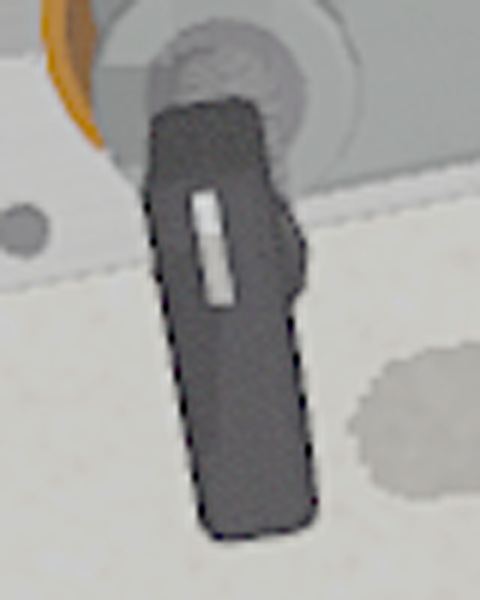

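View pics/top0d.png

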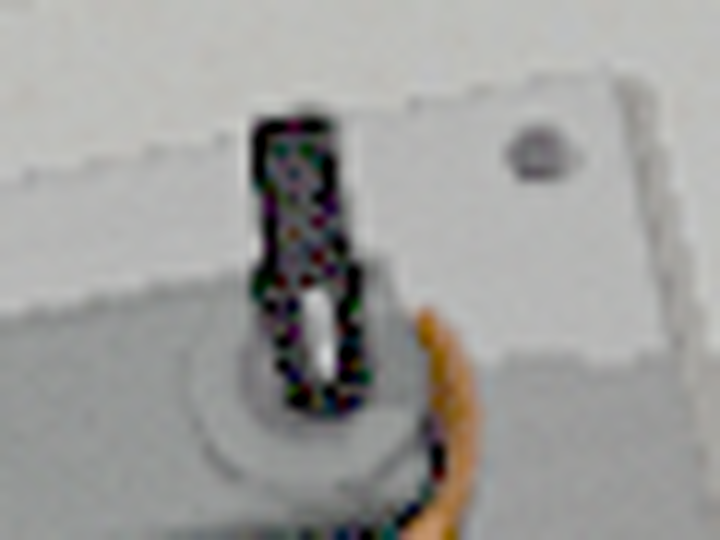

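```bash
cat > fit.py <<'E'
from h import *
from scipy.optimize import minimize
def mask(im,roi,th):
    m=np.zeros(im.shape[:2],np.uint8); a,b,c,d=roi; m[a:b,c:d]=(im[a:b,c:d].max(2)<th)*255
    n,l,st,_=cv2.connectedComponentsWithStats(m); k=1+np.argmax(st[1:,4]); m=((l==k)*255).astype(np.uint8)
    cs,_=cv2.findContours(m,cv2.RETR_EXTERNAL,cv2.CHAIN_APPROX_NONE); cv2.drawContours(m,cs,-1,255,-1); return m
def sil(cam,p,shape,zt=292,S=8):
    x,y,a=p; c,s=np.cos(a),np.sin(a)
    B=np.array([[i*22,j*7,k] for i in(-1,1) for j in(-1,1) for k in(zt,zt-34)],float)
    t=np.linspace(0,6.28,24); C=np.array([[10*np.cos(q),10*np.sin(q),k] for q in t for k in (zt-34,zt-46)])
    m=np.zeros((shape[0],shape[1]),np.float32)
    out=np.zeros((shape[0]*4,shape[1]*4),np.uint8)
    for P in (B,C):
        W=np.c_[x+c*P[:,0]-s*P[:,1],y+s*P[:,0]+c*P[:,1],P[:,2]]
        h=cv2.convexHull(((proj(cam,W)+.5)*4).astype(np.float32)); cv2.fillPoly(out,[np.round(h*16).astype(np.int32)],255,shift=4)
    return cv2.resize(out,(shape[1],shape[0]),interpolation=cv2.INTER_AREA).astype(float)/255
E
python3 - <<'E'
from fit import *
w=cv2.imread("pics/w2.png"); t=cv2.imread("pics/top0.png")
wm=mask(w,(205,305,290,370),28); tm=mask(t,(205,245,285,305),32)
cv2.imwrite("pics/m.png",np.hstack([cv2.resize(wm[205:305,290:370],None,fx=4,fy=4),cv2.resize(tm[200:250,270:320],None,fx=8,fy=8)]))
W=dict(np.load("w2.npz")); T=optics.camera_model("top")
f={'w':(W,wm),'t':(T,tm)}
for use in ("w","t","wt"):
    def cost(p): return sum(np.abs(sil(c,p,m.shape)-m/255.).sum()/(m>0).sum() for c,m in (f[u] for u in use))
    r=minimize(cost,[561,95,0.1],method="Nelder-Mead",options=dict(initial_simplex=[[561,95,.1],[567,95,.1],[561,101,.1],[561,95,.25]],xatol=.05,fatol=1e-4)); print(use,r.x.round(3),round(r.fun,3))
E
```

```text
w [5.58791e+02 9.61180e+01 1.26000e-01] 0.163
t [5.60063e+02 9.59090e+01 1.23000e-01] 0.148
wt [5.59674e+02 9.59200e+01 1.24000e-01] 0.325
```

View pics/m.png

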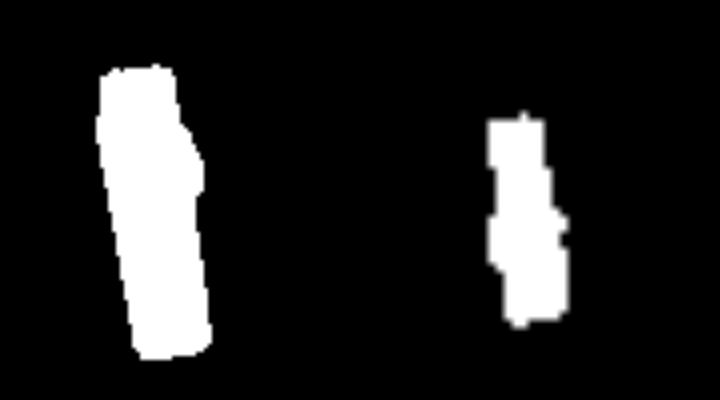

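Wrist and top silhouettes agree: knob axis at about (560, 96), yaw 0.124. That is 4 mm in y from the base-corner fit, and I trust the direct knob measurement.

```bash
python3 - <<'E'
from h import *
s=env.state(); print(s["t"],s["eef_pos"],s["tcp_rot"],s["ft_force"],s["moment"])
E
```

```text
2.1667 [544.51496559  93.91660268 362.61692708] [-1.5708624   0.002541   -0.00194591] [-0.43555287  1.00517873 -1.04252484] [0.1050637  0.00334762 0.01515156]
```

Request:
{"name": "drive_tool", "arguments": {
  "steps": [
    {"slide": [0.016, 0, 0.003], "dr": [0, -0.06, 0], "fingers": 0.0951},
    {"slide": [0.016, 0, 0.003], "dr": [0, -0.125, 0], "fingers": 0.0951},
    {"slide": [0.016, 0.0, 0.003], "dr": [0, -0.125, 0], "fingers": 0.0951},
    {"slide": [0.016, 0.0, 0.003], "dr": [0, -0.125, 0], "fingers": 0.05},
    {"slide": [0.016, 0.0, 0.003], "dr": [0, -0.125, 0], "fingers": 0.05}
  ]
}}

```text
t: 2.58
eef_pos: [558.1, 97.3, 364.7]
tcp_rot: [-1.571, 0.0, 0.122]
ft_force: [-0.2, 0.1, -0.0]
opening: 0.912
```

```bash
python3 - <<'E'
from fit import *
s=env.state(); print(s["t"],s["eef_pos"],s["tcp_rot"],s["ft_force"],s["moment"],s["opening"])
m=optics.camera_model("wrist"); w=optics.read_camera("wrist")[:,:,::-1].copy()
u=proj(m,[560,96,275])[0]; print(u)
g=(255*(w/255.)**0.5).astype(np.uint8)
cv2.imwrite("pics/w3.png",g)
E
```

```text
2.5833 [558.08523634  97.34986979 364.69795004] [-1.57067481e+00  8.88313114e-05  1.22328935e-01] [-0.2360572   0.12119565 -0.03130363] [0.02534776 0.05375764 0.04724617] 0.9121163460816962
[322.05921753 241.5530404 ]
```

View pics/w3.png

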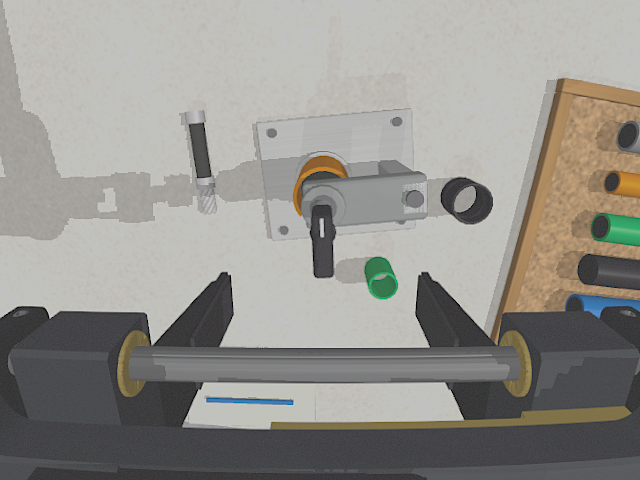

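The bar now stands vertical in the wrist image, centred at about (322,242). The finger tips at columns 232 and 417 are centred on 324, so the jaws line up. I'll refit the silhouette once.

```bash
python3 - <<'E'
from fit import *
s=env.state(); print(s["eef_pos"],s["tcp_rot"],s["ft_force"],s["moment"])
m=optics.camera_model("wrist"); w=(255*(cv2.imread("pics/w3.png")/255.)**2).astype(np.uint8)
k=mask(w,(195,285,300,345),28)
cost=lambda p: np.abs(sil(m,p,k.shape)-k/255.).sum()/(k>0).sum()
r=minimize(cost,[561,95,0.1],method="Nelder-Mead",options=dict(initial_simplex=[[561,95,.1],[567,95,.1],[561,101,.1],[561,95,.25]],xatol=.05,fatol=1e-4)); print(r.x.round(3),round(r.fun,3))
E
```

```text
[558.19813567  97.29974034 364.82585855] [-1.57071106e+00 -2.34981637e-04  1.22616549e-01] [ 0.90027354 -0.40681914  0.26675681] [ 0.04046334  0.00632002 -0.05115742]
[5.59302e+02 9.60500e+01 1.67000e-01] 0.165
```

Request:
{"name": "drive_tool", "arguments": {
  "steps": [
    {"slide": [0.001, 0.02, -0.0015], "dr": [0, -0.02, 0], "fingers": 0.05},
    {"slide": [0.001, 0.045, -0.0015], "dr": [0, -0.02, 0], "fingers": 0.05},
    {"slide": [0.001, 0.07, -0.0015], "dr": [0, -0.02, 0], "fingers": 0.05},
    {"slide": [0.001, 0.09, -0.0015], "dr": [0, -0.02, 0], "fingers": 0.05},
    {"slide": [0.001, 0.103, -0.0015], "dr": [0, -0.02, 0], "fingers": 0.05}
  ]
}}

```text
t: 3.05
eef_pos: [558.9, 95.8, 259.8]
tcp_rot: [-1.571, 0.002, 0.143]
ft_force: [0.7, -0.0, 0.4]
opening: 0.551
```

Request:
{"name": "drive_tool", "arguments": {
  "steps": [
    {"slide": [0, 0, 0], "dr": [0, 0, 0], "fingers": 0.03},
    {"slide": [0, 0, 0], "dr": [0, 0, 0], "fingers": 0.03},
    {"slide": [0, 0, 0], "dr": [0, 0, 0], "fingers": 0.03},
    {"slide": [0, 0, 0], "dr": [0, 0, 0], "fingers": 0.03},
    {"slide": [0, 0, 0], "dr": [0, 0, 0], "fingers": 0.03}
  ]
}}

```text
t: 3.47
eef_pos: [560.2, 95.9, 262.7]
tcp_rot: [-1.571, -0.002, 0.144]
ft_force: [-0.3, 0.2, -0.3]
opening: 0.322
```

```bash
python3 - <<'E'
from fit import *
s=env.state(); print(s["t"],s["eef_pos"],s["tcp_rot"],s["ft_force"],s["moment"],s["opening"])
w=optics.read_camera("wrist")[:,:,::-1].copy()
g=(255*(w/255.)**0.5).astype(np.uint8)
cv2.imwrite("pics/w4.png",g)
E
```

```text
3.4667 [560.20691764  95.88889815 262.66197056] [-1.57088832 -0.00174004  0.14402944] [-0.27309942  0.24236902 -0.28828802] [0.03991867 0.04210601 0.01987845] 0.32207019538725995
```

View pics/w4.png

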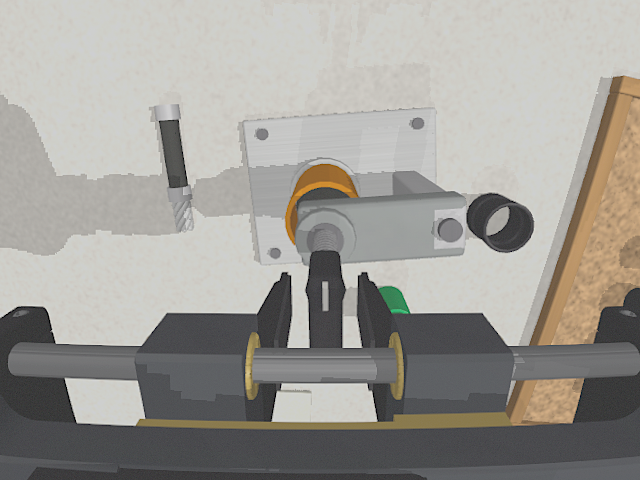

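The bar (column 325) is centred between the fingers (289 and 360) and parallel to them. Closing the gripper.

Request:
{"name": "drive_tool", "arguments": {
  "steps": [
    {"slide": [0, 0, 0], "dr": [0, 0, 0], "fingers": 0.005},
    {"slide": [0, 0, 0], "dr": [0, 0, 0], "fingers": 0.005},
    {"slide": [0, 0, 0], "dr": [0, 0, 0], "fingers": 0.005},
    {"slide": [0, 0, 0], "dr": [0, 0, 0], "fingers": 0.005},
    {"slide": [0, 0, 0], "dr": [0, 0, 0], "fingers": 0.005}
  ]
}}

```text
t: 3.93
eef_pos: [559.9, 96.2, 261.8]
tcp_rot: [-1.57, -0.0, 0.144]
ft_force: [-0.5, 2.6, 1.4]
opening: 0.144
```

Request:
{"name": "drive_tool", "arguments": {
  "steps": [
    {"slide": [0, 0, 0], "dr": [0, 0, 0], "fingers": 0.005},
    {"slide": [0, 0, 0], "dr": [0, 0, 0], "fingers": 0.005}
  ]
}}

```text
t: 4.1
eef_pos: [559.9, 96.1, 261.7]
tcp_rot: [-1.57, -0.0, 0.144]
ft_force: [-0.7, 3.9, 1.1]
opening: 0.149
```

```bash
python3 - <<'E'
from h import *
s=env.state(); print(s["t"],s["eef_pos"],s["tcp_rot"],s["ft_force"],s["moment"],s["opening"])
E
```

```text
4.1 [559.94276599  96.13786727 261.67510969] [-1.57026797e+00 -1.07544951e-04  1.44286640e-01] [-0.65776017  3.92473419  1.07268576] [0.76955268 0.11445141 0.04701589] 0.1491305505720104
```

Request:
{"name": "drive_tool", "arguments": {
  "steps": [
    {"slide": [0, 0.003, 0.0005], "dr": [0, 0, 0], "fingers": 0.005},
    {"slide": [0, 0.007, 0.0005], "dr": [0, 0, 0], "fingers": 0.005},
    {"slide": [0, 0.011, 0.0005], "dr": [0, 0, 0], "fingers": 0.005},
    {"slide": [0, 0.015, 0.0005], "dr": [0, 0, 0], "fingers": 0.005},
    {"slide": [0, 0.015, 0.0005], "dr": [0, 0, 0], "fingers": 0.005}
  ]
}}

```text
t: 4.52
eef_pos: [559.9, 96.3, 245.7]
tcp_rot: [-1.571, 0.0, 0.144]
ft_force: [0.6, 2.0, 2.4]
opening: 0.144
```

Request:
{"name": "drive_tool", "arguments": {
  "steps": [
    {"slide": [0, 0.0, 0.0], "dr": [0, 0, 0], "fingers": 0.005},
    {"slide": [0, 0.0, 0.0], "dr": [0, 0, 0], "fingers": 0.005},
    {"slide": [0, 0.0, 0.0], "dr": [0, 0, 0], "fingers": 0.005}
  ]
}}

```text
t: 4.77
eef_pos: [559.9, 96.3, 246.7]
tcp_rot: [-1.571, -0.0, 0.144]
ft_force: [-0.6, 0.9, 0.8]
opening: 0.145
```

Request:
{"name": "drive_tool", "arguments": {
  "steps": [
    {"slide": [0, 0.001, 0.0], "dr": [0, 0, 0], "fingers": 0.005},
    {"slide": [0, 0.002, 0.0], "dr": [0, 0, 0], "fingers": 0.005},
    {"slide": [0, 0.003, 0.0], "dr": [0, 0, 0], "fingers": 0.005},
    {"slide": [0, 0.003, 0.0], "dr": [0, 0, 0], "fingers": 0.005}
  ]
}}

```text
t: 5.1
eef_pos: [559.9, 96.3, 243.5]
tcp_rot: [-1.571, -0.0, 0.144]
ft_force: [-0.9, 0.3, 1.2]
opening: 0.145
```

Request:
{"name": "drive_tool", "arguments": {
  "steps": [
    {"slide": [0, 0.001, 0.0], "dr": [0, 0, 0], "fingers": 0.005},
    {"slide": [0, 0.002, 0.0], "dr": [0, 0, 0], "fingers": 0.005},
    {"slide": [0, 0.003, 0.0], "dr": [0, 0, 0], "fingers": 0.005},
    {"slide": [0, 0.003, 0.0], "dr": [0, 0, 0], "fingers": 0.005}
  ]
}}

```text
t: 5.43
eef_pos: [559.9, 96.3, 240.4]
tcp_rot: [-1.571, 0.0, 0.144]
ft_force: [0.5, 1.4, 1.3]
opening: 0.15
```

Now in the contact range (21 mm down). I'll continue in small steps, reading the force after each one.

Request:
{"name": "drive_tool", "arguments": {
  "steps": [
    {"slide": [0, 0.001, 0.0], "dr": [0, 0, 0], "fingers": 0.005},
    {"slide": [0, 0.002, 0.0], "dr": [0, 0, 0], "fingers": 0.005},
    {"slide": [0, 0.002, 0.0], "dr": [0, 0, 0], "fingers": 0.005}
  ]
}}

```text
t: 5.68
eef_pos: [559.9, 96.3, 238.4]
tcp_rot: [-1.571, 0.0, 0.144]
ft_force: [0.7, 0.5, 1.2]
opening: 0.146
```

Request:
{"name": "drive_tool", "arguments": {
  "steps": [
    {"slide": [0, 0.001, 0.0], "dr": [0, 0, 0], "fingers": 0.005},
    {"slide": [0, 0.002, 0.0], "dr": [0, 0, 0], "fingers": 0.005},
    {"slide": [0, 0.002, 0.0], "dr": [0, 0, 0], "fingers": 0.005}
  ]
}}

```text
t: 5.93
eef_pos: [559.9, 96.4, 236.4]
tcp_rot: [-1.571, 0.0, 0.144]
ft_force: [-0.3, 0.9, 0.9]
opening: 0.148
```

Request:
{"name": "drive_tool", "arguments": {
  "steps": [
    {"slide": [0, 0.001, 0.0], "dr": [0, 0, 0], "fingers": 0.005},
    {"slide": [0, 0.002, 0.0], "dr": [0, 0, 0], "fingers": 0.005},
    {"slide": [0, 0.002, 0.0], "dr": [0, 0, 0], "fingers": 0.005}
  ]
}}

```text
t: 6.18
eef_pos: [559.9, 96.3, 234.5]
tcp_rot: [-1.571, -0.0, 0.144]
ft_force: [0.7, 0.4, 1.7]
opening: 0.148
```

Request:
{"name": "drive_tool", "arguments": {
  "steps": [
    {"slide": [0, 0.001, 0.0], "dr": [0, 0, 0], "fingers": 0.005},
    {"slide": [0, 0.002, 0.0], "dr": [0, 0, 0], "fingers": 0.005},
    {"slide": [0, 0.002, 0.0], "dr": [0, 0, 0], "fingers": 0.005}
  ]
}}

```text
t: 6.43
eef_pos: [559.9, 96.4, 232.4]
tcp_rot: [-1.571, 0.0, 0.144]
ft_force: [0.2, 1.0, 1.9]
opening: 0.149
```

Request:
{"name": "drive_tool", "arguments": {
  "steps": [
    {"slide": [0, 0.001, 0.0], "dr": [0, 0, 0], "fingers": 0.005},
    {"slide": [0, 0.002, 0.0], "dr": [0, 0, 0], "fingers": 0.005},
    {"slide": [0, 0.002, 0.0], "dr": [0, 0, 0], "fingers": 0.005}
  ]
}}

```text
t: 6.68
eef_pos: [559.9, 96.3, 230.4]
tcp_rot: [-1.571, -0.0, 0.144]
ft_force: [-0.2, -0.5, 1.1]
opening: 0.145
```

Request:
{"name": "drive_tool", "arguments": {
  "steps": [
    {"slide": [0, 0.001, 0.0], "dr": [0, 0, 0], "fingers": 0.005},
    {"slide": [0, 0.002, 0.0], "dr": [0, 0, 0], "fingers": 0.005},
    {"slide": [0, 0.002, 0.0], "dr": [0, 0, 0], "fingers": 0.005}
  ]
}}

```text
t: 6.93
eef_pos: [559.9, 96.4, 228.4]
tcp_rot: [-1.571, -0.0, 0.144]
ft_force: [1.0, 0.4, 1.0]
opening: 0.146
```

Force is reading lower than the spring model predicts. I'll check with the side camera that the probe is really following.

```bash
python3 - <<'E'
from h import *
im=optics.read_camera("side")[:,:,::-1]
fz=[]
for i in range(4):
    optics.read_camera("top"); fz.append(env.state()["ft_force"][2])
print(fz)
g=(255*(im/255.)**0.6).astype(np.uint8)
cv2.imwrite("pics/s1.png",cv2.resize(g[150:330,200:420],None,fx=3.2,fy=3.2,interpolation=cv2.INTER_CUBIC))
E
```

```text
[np.float64(1.5438024423085623), np.float64(0.6838340252498377), np.float64(1.5251338751570203), np.float64(1.2132632134058512)]
```

View pics/s1.png

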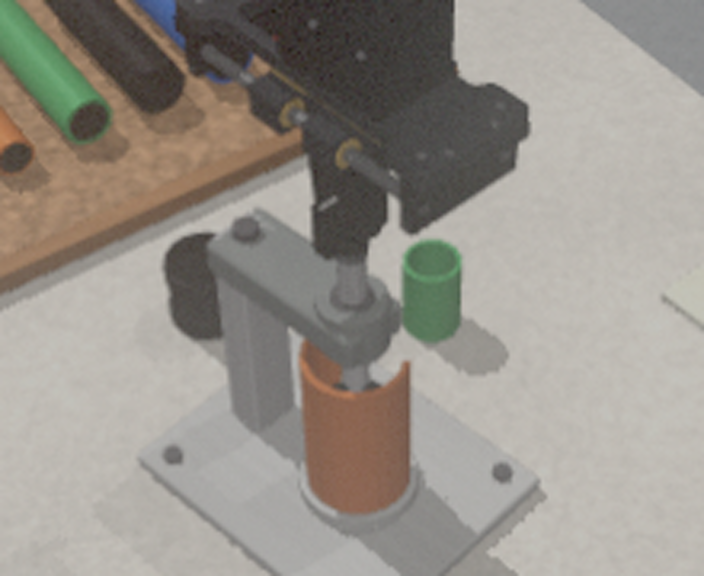

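The side view shows the knob down with the grip on it, the rod running through the sleeve into the duct and the samples untouched. The mean Fz of 1.2 N is the reference. Continuing.

Request:
{"name": "drive_tool", "arguments": {
  "steps": [
    {"slide": [0, 0.001, 0.0], "dr": [0, 0, 0], "fingers": 0.005},
    {"slide": [0, 0.002, 0.0], "dr": [0, 0, 0], "fingers": 0.005},
    {"slide": [0, 0.002, 0.0], "dr": [0, 0, 0], "fingers": 0.005}
  ]
}}

```text
t: 7.43
eef_pos: [559.9, 96.4, 226.5]
tcp_rot: [-1.571, -0.0, 0.144]
ft_force: [0.2, 0.2, 1.7]
opening: 0.146
```

Request:
{"name": "drive_tool", "arguments": {
  "steps": [
    {"slide": [0, 0.001, 0.0], "dr": [0, 0, 0], "fingers": 0.005},
    {"slide": [0, 0.002, 0.0], "dr": [0, 0, 0], "fingers": 0.005},
    {"slide": [0, 0.002, 0.0], "dr": [0, 0, 0], "fingers": 0.005}
  ]
}}

```text
t: 7.68
eef_pos: [559.9, 96.4, 224.4]
tcp_rot: [-1.571, 0.0, 0.144]
ft_force: [0.2, 0.4, 1.4]
opening: 0.143
```

Request:
{"name": "drive_tool", "arguments": {
  "steps": [
    {"slide": [0, 0.001, 0.0], "dr": [0, 0, 0], "fingers": 0.005},
    {"slide": [0, 0.002, 0.0], "dr": [0, 0, 0], "fingers": 0.005},
    {"slide": [0, 0.002, 0.0], "dr": [0, 0, 0], "fingers": 0.005}
  ]
}}

```text
t: 7.93
eef_pos: [559.9, 96.4, 222.4]
tcp_rot: [-1.571, 0.0, 0.144]
ft_force: [0.6, 1.0, 2.1]
opening: 0.144
```

Request:
{"name": "drive_tool", "arguments": {
  "steps": [
    {"slide": [0, 0.001, 0.0], "dr": [0, 0, 0], "fingers": 0.005},
    {"slide": [0, 0.002, 0.0], "dr": [0, 0, 0], "fingers": 0.005},
    {"slide": [0, 0.002, 0.0], "dr": [0, 0, 0], "fingers": 0.005}
  ]
}}

```text
t: 8.18
eef_pos: [559.9, 96.3, 220.4]
tcp_rot: [-1.571, -0.0, 0.144]
ft_force: [0.5, -0.2, 2.0]
opening: 0.147
```

Request:
{"name": "drive_tool", "arguments": {
  "steps": [
    {"slide": [0, 0.001, 0.0], "dr": [0, 0, 0], "fingers": 0.005},
    {"slide": [0, 0.002, 0.0], "dr": [0, 0, 0], "fingers": 0.005},
    {"slide": [0, 0.002, 0.0], "dr": [0, 0, 0], "fingers": 0.005}
  ]
}}

```text
t: 8.43
eef_pos: [559.9, 96.4, 218.5]
tcp_rot: [-1.571, -0.0, 0.144]
ft_force: [-0.1, 0.4, 2.6]
opening: 0.147
```

Request:
{"name": "drive_tool", "arguments": {
  "steps": [
    {"slide": [0, 0.001, 0.0], "dr": [0, 0, 0], "fingers": 0.005},
    {"slide": [0, 0.0015, 0.0], "dr": [0, 0, 0], "fingers": 0.005},
    {"slide": [0, 0.0015, 0.0], "dr": [0, 0, 0], "fingers": 0.005}
  ]
}}

```text
t: 8.68
eef_pos: [559.9, 96.3, 217.3]
tcp_rot: [-1.571, -0.0, 0.144]
ft_force: [-0.9, -0.2, 5.4]
opening: 0.146
```

Contact: Fz jumped to 5.4. I'll average the noise.

```bash
python3 - <<'E'
from h import *
a=[]
for i in range(8):
    optics.read_camera("top"); s=env.state(); a.append(np.r_[s["ft_force"],s["eef_pos"][2],s["moment"]])
print(np.mean(a,0).round(2),np.std(a,0).round(2))
E
```

```text
[-5.7000e-01  4.0000e-02  5.5700e+00  2.1739e+02 -2.0000e-02  1.3000e-01
  4.0000e-02] [0.55 0.43 0.45 0.01 0.03 0.03 0.03]
```

Request:
{"name": "drive_tool", "arguments": {
  "steps": [
    {"slide": [0, 0.0005, 0.0], "dr": [0, 0, 0], "fingers": 0.005},
    {"slide": [0, 0.0005, 0.0], "dr": [0, 0, 0], "fingers": 0.005},
    {"slide": [0, 0.0005, 0.0], "dr": [0, 0, 0], "fingers": 0.005},
    {"slide": [0, 0.0005, 0.0], "dr": [0, 0, 0], "fingers": 0.005}
  ]
}}

```text
t: 9.42
eef_pos: [560.0, 96.4, 217.0]
tcp_rot: [-1.571, -0.001, 0.144]
ft_force: [-0.7, 0.1, 5.8]
opening: 0.146
```

Request:
{"name": "drive_tool", "arguments": {
  "steps": [
    {"slide": [0, 0, 0.0], "dr": [0, 0.06, 0], "fingers": 0.005},
    {"slide": [0, 0, 0.0], "dr": [0, 0.12, 0], "fingers": 0.005},
    {"slide": [0, 0, 0.0], "dr": [0, 0.18, 0], "fingers": 0.005},
    {"slide": [0, 0, 0.0], "dr": [0, 0.24, 0], "fingers": 0.005},
    {"slide": [0, 0, 0.0], "dr": [0, 0.3, 0], "fingers": 0.005}
  ]
}}

```text
t: 9.83
eef_pos: [560.0, 96.5, 217.0]
tcp_rot: [-1.57, -0.001, -0.159]
ft_force: [-0.6, 0.4, 6.6]
opening: 0.146
```

```bash
cat > st.py <<'E'
from h import *
a=[]
for i in range(5):
    optics.read_camera("top"); s=env.state(); a.append(np.r_[s["ft_force"],s["eef_pos"],s["moment"],s["tcp_rot"][2]])
print(s["t"],np.mean(a,0).round(3),s["opening"])
E
python3 st.py
```

```text
10.0833 [-9.56000e-01  8.43000e-01  6.29900e+00  5.59936e+02  9.64620e+01
  2.17019e+02  5.40000e-02  1.91000e-01 -3.50000e-02 -1.58000e-01] 0.14317360116343977
```

Request:
{"name": "drive_tool", "arguments": {
  "steps": [
    {"slide": [0, 0, 0.0], "dr": [0, 0.06, 0], "fingers": 0.005},
    {"slide": [0, 0, 0.0], "dr": [0, 0.12, 0], "fingers": 0.005},
    {"slide": [0, 0, 0.0], "dr": [0, 0.18, 0], "fingers": 0.005},
    {"slide": [0, 0, 0.0], "dr": [0, 0.24, 0], "fingers": 0.005},
    {"slide": [0, 0, 0.0], "dr": [0, 0.3, 0], "fingers": 0.005}
  ]
}}

```text
t: 10.5
eef_pos: [560.0, 96.5, 217.1]
tcp_rot: [-1.57, -0.0, -0.459]
ft_force: [-0.1, 0.6, 6.5]
opening: 0.146
```

```bash
python3 st.py
```

```text
10.75 [-2.47000e-01  1.17500e+00  6.63500e+00  5.59973e+02  9.65460e+01
  2.17047e+02  1.49000e-01  1.85000e-01 -6.50000e-02 -4.58000e-01] 0.14659905789982575
```

Request:
{"name": "drive_tool", "arguments": {
  "steps": [
    {"slide": [0, 0, 0.0], "dr": [0, 0.06, 0], "fingers": 0.005},
    {"slide": [0, 0, 0.0], "dr": [0, 0.12, 0], "fingers": 0.005},
    {"slide": [0, 0, 0.0], "dr": [0, 0.18, 0], "fingers": 0.005},
    {"slide": [0, 0, 0.0], "dr": [0, 0.24, 0], "fingers": 0.005},
    {"slide": [0, 0, 0.0], "dr": [0, 0.3, 0], "fingers": 0.005}
  ]
}}

```text
t: 11.17
eef_pos: [559.9, 96.7, 217.0]
tcp_rot: [-1.57, 0.0, -0.759]
ft_force: [-1.5, 1.8, 6.4]
opening: 0.147
```

```bash
python3 st.py
```

```text
11.4167 [-1.25300e+00  1.60700e+00  6.76600e+00  5.59892e+02  9.66480e+01
  2.17041e+02  2.19000e-01  1.90000e-01 -6.00000e-03 -7.58000e-01] 0.14725021282731784
```

Request:
{"name": "drive_tool", "arguments": {
  "steps": [
    {"slide": [0, 0, 0.0], "dr": [0, 0.05, 0], "fingers": 0.005},
    {"slide": [0, 0, 0.0], "dr": [0, 0.1, 0], "fingers": 0.005},
    {"slide": [0, 0, 0.0], "dr": [0, 0.15, 0], "fingers": 0.005},
    {"slide": [0, 0, 0.0], "dr": [0, 0.2, 0], "fingers": 0.005},
    {"slide": [0, 0, 0.0], "dr": [0, 0.2, 0], "fingers": 0.005}
  ]
}}

```text
t: 11.83
eef_pos: [559.8, 96.7, 217.0]
tcp_rot: [-1.57, 0.0, -0.959]
ft_force: [-2.4, 2.2, 6.4]
opening: 0.143
```

```bash
python3 st.py
```

```text
12.0833 [-2.53200e+00  2.46000e+00  6.48600e+00  5.59788e+02  9.67090e+01
  2.17049e+02  2.92000e-01  1.92000e-01  0.00000e+00 -9.56000e-01] 0.14333499063510388
```

Request:
{"name": "drive_tool", "arguments": {
  "steps": [
    {"slide": [0, 0, 0.0], "dr": [0, 0.04, 0], "fingers": 0.005},
    {"slide": [0, 0, 0.0], "dr": [0, 0.08, 0], "fingers": 0.005},
    {"slide": [0, 0, 0.0], "dr": [0, 0.12, 0], "fingers": 0.005},
    {"slide": [0, 0, 0.0], "dr": [0, 0.12, 0], "fingers": 0.005}
  ]
}}

```text
t: 12.42
eef_pos: [559.7, 96.8, 217.0]
tcp_rot: [-1.57, 0.001, -1.078]
ft_force: [-2.5, 2.3, 6.5]
opening: 0.143
```

```bash
python3 st.py
```

```text
12.6667 [-2.46500e+00  2.55700e+00  6.62500e+00  5.59749e+02  9.67710e+01
  2.17033e+02  3.09000e-01  2.02000e-01 -1.40000e-02 -1.07600e+00] 0.1491806202035332
```

I'd expect torque from the eccentric by now, so I'll look at the grip.

```bash
python3 - <<'E'
from h import *
w=optics.read_camera("wrist")[:,:,::-1]
cv2.imwrite("pics/w5.png",(255*(w/255.)**0.5).astype(np.uint8))
s=env.state();print(s["joints"],s["tau"])
E
```

```text
[ 5.45321189e-02  4.07331731e-01  1.69829303e+00  8.14537499e-04
  1.03560371e+00 -4.40874686e-01] [-1.63210116e+00 -5.04088533e+01 -2.35321176e+01 -4.52348962e-01
 -2.95826420e-01  1.43848074e-02]
```

View pics/w5.png

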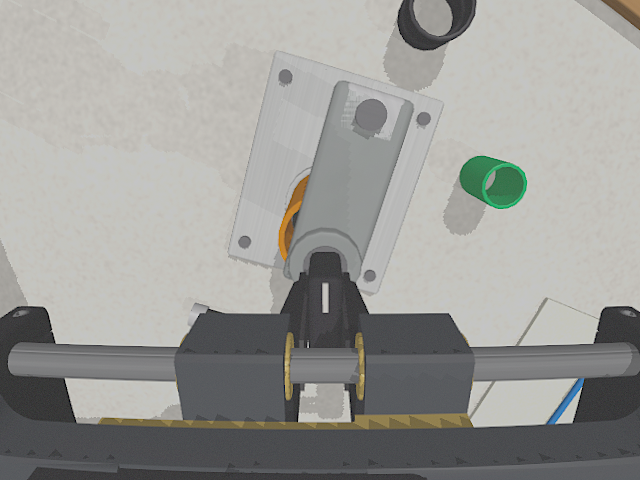

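The bar is still clamped and parallel between the fingers at (325,290) and has turned with the tool. Continuing to the stop in small steps.

Request:
{"name": "drive_tool", "arguments": {
  "steps": [
    {"slide": [0, 0, 0.0], "dr": [0, 0.03, 0], "fingers": 0.005},
    {"slide": [0, 0, 0.0], "dr": [0, 0.06, 0], "fingers": 0.005},
    {"slide": [0, 0, 0.0], "dr": [0, 0.06, 0], "fingers": 0.005}
  ]
}}

```text
t: 12.97
eef_pos: [559.7, 96.8, 217.0]
tcp_rot: [-1.57, 0.001, -1.137]
ft_force: [-2.6, 2.6, 6.5]
opening: 0.144
```

```bash
python3 st.py
```

```text
13.2167 [-2.71200e+00  2.75500e+00  6.82000e+00  5.59743e+02  9.67990e+01
  2.17038e+02  3.09000e-01  2.02000e-01  3.20000e-02 -1.13600e+00] 0.14312149385709347
```

Request:
{"name": "drive_tool", "arguments": {
  "steps": [
    {"slide": [0, 0, 0.0], "dr": [0, 0.03, 0], "fingers": 0.005},
    {"slide": [0, 0, 0.0], "dr": [0, 0.06, 0], "fingers": 0.005},
    {"slide": [0, 0, 0.0], "dr": [0, 0.06, 0], "fingers": 0.005}
  ]
}}

```text
t: 13.47
eef_pos: [559.7, 96.8, 217.0]
tcp_rot: [-1.57, 0.0, -1.197]
ft_force: [-2.7, 2.1, 6.4]
opening: 0.146
```

```bash
python3 st.py
```

```text
13.7167 [-2.38000e+00  2.13000e+00  6.80100e+00  5.59725e+02  9.67570e+01
  2.17025e+02  3.02000e-01  2.43000e-01  3.10000e-01 -1.19500e+00] 0.14710076918874795
```

Torque rose to 0.31 N·m at tool yaw −1.196, which is 1.40 rad from the stand's yaw of 0.21, so it matches the stop. One small confirming nudge follows.

Request:
{"name": "drive_tool", "arguments": {
  "steps": [
    {"slide": [0, 0, 0.0], "dr": [0, 0.02, 0], "fingers": 0.005},
    {"slide": [0, 0, 0.0], "dr": [0, 0.02, 0], "fingers": 0.005},
    {"slide": [0, 0, 0.0], "dr": [0, 0.02, 0], "fingers": 0.005}
  ]
}}

```text
t: 13.97
eef_pos: [559.7, 96.8, 217.0]
tcp_rot: [-1.57, 0.0, -1.215]
ft_force: [-2.4, 2.3, 7.3]
opening: 0.149
```

```bash
python3 st.py
```

```text
14.2167 [-2.66000e+00  2.62300e+00  6.63600e+00  5.59712e+02  9.67570e+01
  2.17035e+02  3.28000e-01  3.07000e-01  6.57000e-01 -1.21500e+00] 0.14879704949462993
```

Torque doubled to 0.66 N·m for another 0.02 rad, so this is the firm stop. I'll relax the wind-up slightly, then open.

Request:
{"name": "drive_tool", "arguments": {
  "steps": [
    {"slide": [0, 0, 0.0], "dr": [0, -0.02, 0], "fingers": 0.005},
    {"slide": [0, 0, 0.0], "dr": [0, -0.02, 0], "fingers": 0.005},
    {"slide": [0, 0, 0.0], "dr": [0, -0.02, 0], "fingers": 0.05},
    {"slide": [0, 0, 0.0], "dr": [0, -0.02, 0], "fingers": 0.05},
    {"slide": [0, 0, 0.0], "dr": [0, -0.02, 0], "fingers": 0.05}
  ]
}}

```text
t: 14.63
eef_pos: [559.7, 96.3, 216.3]
tcp_rot: [-1.571, 0.0, -1.196]
ft_force: [0.9, -0.5, -0.1]
opening: 0.301
```

Request:
{"name": "drive_tool", "arguments": {
  "steps": [
    {"slide": [0, 0, 0.0], "dr": [0, 0, 0], "fingers": 0.05},
    {"slide": [0, 0, 0.0], "dr": [0, 0, 0], "fingers": 0.05},
    {"slide": [0, 0, 0.0], "dr": [0, 0, 0], "fingers": 0.05},
    {"slide": [0, 0, 0.0], "dr": [0, 0, 0], "fingers": 0.05}
  ]
}}

```text
t: 14.97
eef_pos: [559.9, 96.3, 216.6]
tcp_rot: [-1.571, 0.0, -1.196]
ft_force: [-0.0, -0.4, -0.1]
opening: 0.515
```

```bash
python3 st.py; python3 - <<'E'
from h import *
w=optics.read_camera("wrist")[:,:,::-1]
cv2.imwrite("pics/w6.png",(255*(w/255.)**0.5).astype(np.uint8))
E
```

```text
15.2167 [ 1.19000e-01  3.82000e-01 -1.81000e-01  5.59888e+02  9.63560e+01
  2.16613e+02 -8.50000e-02  1.50000e-02  1.10000e-02 -1.19600e+00] 0.5245963557611204
```

View pics/w6.png

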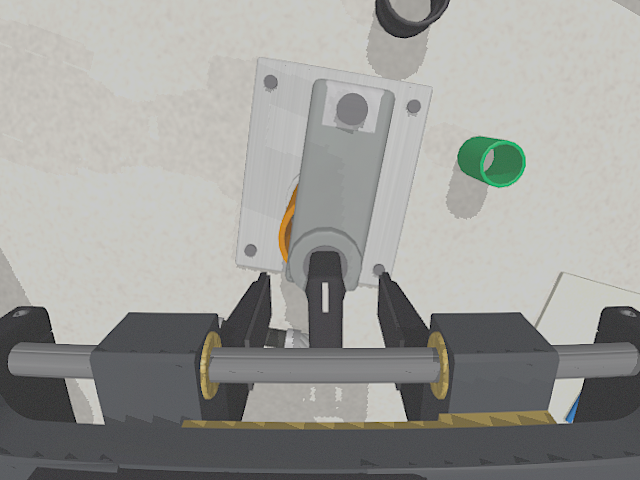

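The fingers (columns 268 and 380) are clear of the bar (325), which has kept its height and angle, and contact forces are zero. Retreating straight up.

Request:
{"name": "drive_tool", "arguments": {
  "steps": [
    {"slide": [0, -0.015, 0], "dr": [0, 0, 0], "fingers": 0.05},
    {"slide": [0, -0.04, 0], "dr": [0, 0, 0], "fingers": 0.05},
    {"slide": [0, -0.075, 0], "dr": [0, 0, 0], "fingers": 0.05},
    {"slide": [0, -0.11, 0], "dr": [0, 0, 0], "fingers": 0.05},
    {"slide": [0, -0.14, 0], "dr": [0, 0, 0], "fingers": 0.05}
  ]
}}

```text
t: 15.68
eef_pos: [559.8, 96.4, 359.0]
tcp_rot: [-1.57, -0.0, -1.196]
ft_force: [0.0, 0.3, -0.9]
opening: 0.528
```

Request:
{"name": "drive_tool", "arguments": {
  "steps": [
    {"slide": [0, 0, 0], "dr": [0, 0, 0], "fingers": 0.05},
    {"slide": [0, 0, 0], "dr": [0, 0, 0], "fingers": 0.05},
    {"slide": [0, 0, 0], "dr": [0, 0, 0], "fingers": 0.05}
  ]
}}

```text
t: 15.93
eef_pos: [559.5, 96.3, 355.8]
tcp_rot: [-1.572, 0.0, -1.196]
ft_force: [-0.7, 0.5, -0.3]
opening: 0.525
```

```bash
python3 st.py; python3 - <<'E'
from fit import *
im=optics.read_camera("side")[:,:,::-1]
g=(255*(im/255.)**0.6).astype(np.uint8)
cv2.imwrite("pics/s2.png",cv2.resize(g[150:330,200:420],None,fx=3.2,fy=3.2,interpolation=cv2.INTER_CUBIC))
m=optics.camera_model("wrist"); w=optics.read_camera("wrist")[:,:,::-1].copy()
cv2.imwrite("pics/w7.png",w)
cs=optics.camera_model("side")
for zt in (292,247): print(zt,(proj(cs,[560,96,zt-34])[0]-[200,150])*3.2,(proj(cs,[560,96,zt])[0]-[200,150])*3.2, proj(m,[560,96,zt])[0])
k=mask(w,(195,290,295,350),28)
cv2.imwrite("pics/k7.png",k)
for zt in (245,247,249,292):
    cost=lambda p: np.abs(sil(m,p,k.shape,zt)-k/255.).sum()/(k>0).sum()
    r=minimize(cost,[560,96,-1.2],method="Nelder-Mead",options=dict(initial_simplex=[[560,96,-1.2],[565,96,-1.2],[560,101,-1.2],[560,96,-1.05]],xatol=.05,fatol=1e-4)); print(zt,r.x.round(3),round(r.fun,3))
E
```

```text
16.1833 [ 1.25000e-01  4.80000e-02 -3.18000e-01  5.59614e+02  9.63190e+01
  3.55407e+02 -7.50000e-02  2.50000e-02  2.80000e-02 -1.19600e+00] 0.5263511313634919
292 [345.92767124 190.72200892] [344.17532113 140.22558326] [326.43977767 250.64849308]
247 [348.10489493 253.2064301 ] [346.47438553 206.43863739] [326.08352341 230.10460604]
245 [559.196  95.332  -1.159] 0.204
247 [558.722  96.174  -1.169] 0.221
249 [558.833  96.539  -1.179] 0.235
292 [556.493 101.833  -1.229] 0.693
```

View pics/s2.png

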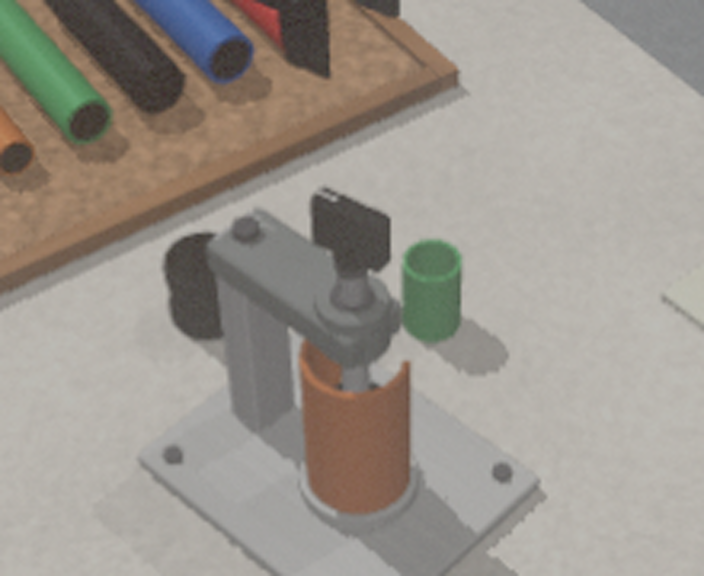

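The knob stays down: its top is at about (348,215) in the crop, against (346,206) predicted for probe-down and (344,140) for probe-up. It is turned to about −1.17 rad and the samples have not moved. Handing in.

```bash
python3 - <<'E'
from cell import env
print(env.job_done())
E
```

```text
the job is handed in; nothing more can be done
None
```

The probe is locked down on the plug and the job is handed in. I gripped the wing knob, lowered it until the tip met the plug about 44 mm below the top stop, and set a pressure of roughly 4.5–5 N. Then I turned the knob clockwise to its stop, let go and retreated at about 16 s of the 64 s limit.

**Depth:** that travel puts the plug's top about 69 mm above the duct's lower end, good to 2 mm or so. It comes from the tool height, not a direct measurement.

**Last checks:**
- **Lock:** torque rose from about 0 to 0.31 and then 0.66 N·m at tool yaw −1.2 rad, about 1.40 rad from the stand's own yaw. That matches the stop.
- **Hold:** after release the tool read about zero force. The side view and a wrist-image fit show the knob still down and turned to about −1.17 rad (the stand is at 0.21).
- **Samples:** by eye, the offcut and coupler look unmoved in the last pictures. The cable sample was last partly visible in the wrist picture taken after letting go.

**Disagreements and gaps:**
- The base-corner fit put the axis about 4 mm off in y from the knob silhouettes. I used the knob, and the low side forces bore that out.
- The force sensor read about 1 N below the spring model before contact, so I judged the pressure from the rise at contact.
- I saw no clear biting torque before the stop.
- The pressure left on the plug after release could not be measured. I inferred it from the knob keeping its height.

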